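Seat the magnifier lens in its three-point holder

ROBOT

A 6-joint arm with a two-finger parallel gripper is mounted at the origin on a cart in front of the work surface, level with it; the furniture and walls round the work are solid. World frame = base frame: x ahead of the robot, y to its left, z up, the work surface at z = 0. Lengths are in m, angles in rad, forces in N, time in s.
With the tool pointing down it reaches from about 0.35 to 0.85 m from the base axis. Payload 8.1 kg.
Tool frame: the origin (TCP) lies between the finger pads; the fingertips stand 22 mm ahead of it and the grasp point (between the pads) lies 3 mm ahead of it (r.tips_ahead is the distance from the TCP to the fingertips, in m); z points along the fingers, y is the direction in which the jaws open and shut (so a half turn about z gives the same grasp; the last joint's range is limited). The gripper opens to 85 mm and grips with 20 to 120 N. Pads are 22 mm wide; open, the fingers measure 114 mm over their backs; the gripper's body (76 mm by 85 mm) begins 54 mm behind the grasp point. The pads swing forward as they close: fully open they stand 13 mm farther back than shut.
Start: joints at [1.134, 0.13, 1.488, -0, 1.523, -0.085], TCP at [0.207, 0.563, 0.253] pointing down, gripper open.
Joint ranges: [-2.96, 2.96], [-0.89, 2.26], [0.02, 2.5], [-1.34, 4.48], [0, 2.73], [-2.66, 2.66]. Speed limits (rad/s): [2.39, 2.39, 2.79, 3.14, 3.14, 3.14].

INTERFACE

Orientations are given as [roll, pitch, yaw] about the fixed x, y, z axes, in that order (R = Rz(yaw) Ry(pitch) Rx(roll)).
In Python, from bench import r gives the robot as it stands.
- The arm moves only by the tool arm_command, never from a script. Its argument "motion" is text: rows parted by semicolons, each of 7 numbers parted by spaces: the finger opening in mm, from 0 to 85.4, then the shift along the tool's x, y, z in mm, then the turn, a rotation vector about the tool's x, y, z in rad. In form: claw dx dy dz wx wy wz; .... A call has 1 to 5 rows; each row shifts and turns the pose as measured when the row begins, along the tool's axes as they then stand; what a row does not reach is not made up. A row lasts 1/10 s, in which the tool goes at most 50 mm and 8.59 degrees, less where a joint would pass 70% of its speed; a pose out of reach is approached as far as the arm can. A call with a gripper value outside its range is refused whole. The fingers move at their own pace and stop on an object; "grip_force" is the grip in N (left out, the last holds). Time passes only in rows, so rows that do not move let the fingers close. It gives the time, the measured TCP pose, the force and the opening at its end, in the units of the state.
- r.state(): the state, without advancing time (a new reading comes with each control period).
- r.read_camera(name): name is "side" or "top"; returns a dict with "frame" (400x640x3 uint8, blue, green, red), "mtx" (3x3 intrinsics, pixels), "R" (3x3) and "t" (3): a world point X has camera coordinates R X + t. Camera axes: x right, y down, z forward; pixel columns grow to the right and rows downward; lengths in m; the calibration is good to about 2 mm. A picture is of the moment at which its call begins. There is no depth.
- r.finish_job(): hands the job in, once; it reports no verdict.
The state is a dict: "t": time; "joint_pos": joint angles; "joint_velocities": joint speeds; "effort": joint torques, N m; "position": TCP position; "eef_rot": TCP orientation; "contact_force": force on the tool from outside, world axes, zero at the start; "ft_torque": the same for the moment, N m; "opening": opening from 0.0 (shut) to 1.0 (fully open).
Only numpy, scipy, OpenCV 4.12 (cv2) and the standard library are available. Lean on these libraries where they do the work, as an engineer would, in place of code of your own. Each camera call takes 0.05 s, during which the arm holds its last target. There are 200 camera calls.

TASK

Put the brass-ringed lens on the three pads of the lens holder, then slide the clamp up against it until it bears on both white posts and on the clamp's sprung white nose, so that it stays snug, held with about 5 N, and cannot rock when you let go. Glass chips easily, so go by feel and never press the lens with more than 10 N through the clamp, do not let the lens drop, and leave the masking tape and the little wooden plane where they are.

Things in the scene. Friction and masses are not known exactly. Their poses are not given: they have to be found in the camera images.
- lens_center (a point): Centre, half-way up, of the loose magnifier lens: pale blue glass in a brass ring, a round disc 56 mm across and 30 mm tall, about 0.13 kg, lying flat on the bench, z axis up. Can be held across its diameter in any direction.
- seat (a point): Where the centre of the seated lens belongs: 30 mm above the bench. Three slippery brass rest pads lie under it, tops 15 mm above the bench, 18 mm from its vertical line, at 60, 180 and -60 degrees from the holder's x axis. The lens may be set down up to 8 mm short of this (towards the clamp, -x); it slides on the pads.
- mount: The lens holder, bolted to the bench. Origin on the bench surface (z = 0), straight below the seat; its x axis points from the clamp to the posts. Grey base plate, 12 mm thick, from x = -125 to +45 mm, 90 mm wide along y. Two steel rails beside the clamp, tops 24 mm above the bench.
- post_left: Left (+y) of the two upright slippery white posts that the lens rim must bear on: 12 mm in diameter, 19 mm tall, top 31 mm above the bench. Origin at the centre of its foot, at x = +24, y = +24 mm in the holder's frame.
- post_right: The right post, the same, at x = +24, y = -24 mm in the holder's frame.
- clamp: The clamp; slides along the holder's x (axes parallel) and stays where left: dry friction 7 N. Origin: centre of its underside, 13 mm above the bench, at x = -100 mm (holder) when fully back, -45 mm fully forward. Aluminium block 30 x 36 mm, top 34 mm above the bench, with a black tab on top. A sprung white nose sticks out of its front.
- clamp_tab (a point): Centre of the top of the clamp's upright black tab, to push or hold: 12 mm along x, 30 mm along y, from 34 to 68 mm above the bench. The nose's white tip, 26 mm above the bench, stands 36 to 52 mm ahead (+x) of this point: set by hand, not measured. It yields on a spring, 4 N per mm, up to 8 mm: so pushing takes 7 N, plus 4 N per mm once the lens bears on both posts.
- tape: Roll of masking tape, 105 mm across, 19 mm tall, lying on the bench; a bystander. Origin at the centre of its underside.
- plane: Little wooden thumb plane, 66 x 96 x 34 mm; a bystander. Origin at the centre of its underside.

How it is judged:
By the outcome, as a careful person would: the job done as asked, in the order asked, and still so for the second after the job is handed in, with the robot touching nothing.
It also fails if it takes over 70 s, if anything falls off the work surface, if the arm or the gripper's body presses on something with over 40 N, if the wrist force passes 120 N, or if a joint passes its speed limit or range.

## Working session

There is one attempt and no reset: what is moved stays moved. The work goes in short steps, Python scripts to look and compute and a tool call to move; the robot and the scene stay as the last step left them, time stands still between calls to the robot, and variables do not carry over. Pictures are saved under pics/ and viewed, about 8 in all and at most 12, crops included, and the job is handed in when it is done.

Besides the shell and the picture viewer there is one more tool, called after "Request:" as name(argument=value, ...), one argument or row to a line, values as JSON. arm_command: Moves the arm, as the interface text tells. Its arguments: {"type":"object","properties":{"motion":{"type":"string"},"grip_force":{"type":"number"}},"required":["motion"]}

```bash
mkdir -p pics; python3 - <<'E'
from bench import r
import cv2,numpy as np
for n in("top","side"):
    c=r.read_camera(n); cv2.imwrite(f"pics/{n}0.png",c["frame"]); print(n,c["mtx"].tolist(),c["R"].round(4).tolist(),c["t"].round(4).tolist())
print(r.state(), r.tips_ahead)
E
```

```text
top [[494.24196658317146, 0.0, 315.1789139504674], [0.0, 494.24196658317146, 190.91307604784762], [0.0, 0.0, 1.0]] [[0.003, -0.9999, -0.0111], [-0.9966, -0.0021, -0.0823], [0.0822, 0.0113, -0.9965]] [0.1622, 0.5352, 1.1869]
side [[380.5653773238091, 0.0, 319.6943420694789], [0.0, 380.5653773238091, 203.84331629432916], [0.0, 0.0, 1.0]] [[0.9528, -0.3034, -0.0113], [-0.1718, -0.5082, -0.8439], [0.2503, 0.806, -0.5364]] [-0.4417, 0.2425, 0.7135]
{'t': 0.1, 'joint_pos': array([ 1.13363273e+00,  1.31117568e-01,  1.48917467e+00, -1.39237657e-05,
        1.52299421e+00, -8.54315908e-02]), 'joint_velocities': array([-4.02465650e-04,  9.79630164e-05, -4.01675870e-03, -1.99381713e-03,
       -4.00766836e-04, -4.38593965e-04]), 'effort': array([ 7.09485048e-04, -5.70954323e+01, -5.01944232e+01, -2.44492203e-04,
        8.16216983e-03, -1.17648005e-04]), 'position': array([0.20652071, 0.56284831, 0.25232787]), 'eef_rot': array([-3.13990385e+00, -1.30671591e-04,  2.78986121e+00]), 'contact_force': array([0.55767644, 0.21129082, 0.07055541]), 'ft_torque': array([ 0.01129929,  0.01840951, -0.02193202]), 'opening': 0.9984498321287991} 0.022
```

View pics/top0.png

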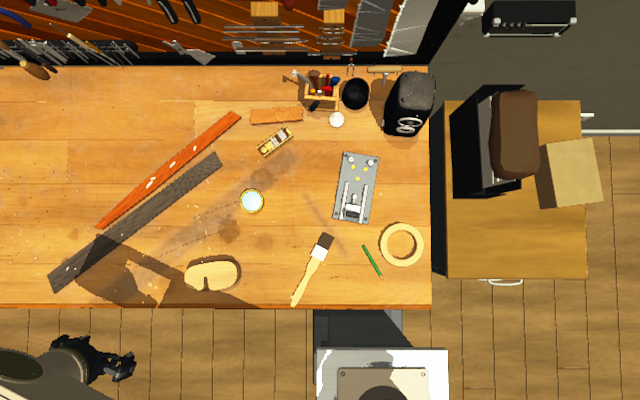

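View pics/side0.png

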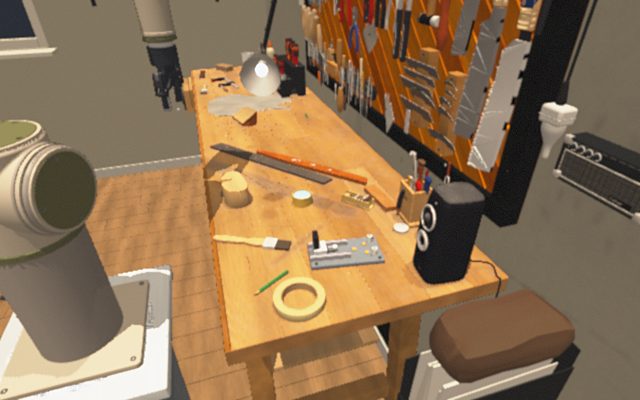

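The top view shows the lens at about (252,201), the holder at (357,187) with posts at its far end and the clamp tab near (353,210), the tape at (402,245) and the plane at (275,142). In the side view the lens is at (302,198) and the holder at (345,252).

```bash
cat > h.py <<'E'
import numpy as np,cv2
from bench import r
def ray(c,u,v,z):
    d=c["R"].T@np.linalg.solve(c["mtx"],[u,v,1.]); o=-c["R"].T@c["t"]
    return o+d*(z-o[2])/d[2]
def proj(c,X):
    p=c["mtx"]@(c["R"]@np.asarray(X,float)+c["t"]); return p[:2]/p[2]
E
python3 - <<'E'
from h import *
T=r.read_camera("top");S=r.read_camera("side")
f=T["frame"];hsv=cv2.cvtColor(f,cv2.COLOR_BGR2HSV)
a=cv2.resize(f[145:230,325:390],None,fx=6,fy=6,interpolation=cv2.INTER_CUBIC)
b=cv2.resize(S["frame"][225:275,300:390],None,fx=6,fy=6,interpolation=cv2.INTER_CUBIC)
h=max(a.shape[0],b.shape[0]); pad=lambda m:cv2.copyMakeBorder(m,0,h-m.shape[0],0,0,cv2.BORDER_CONSTANT)
im=np.hstack([pad(a),pad(b)]);k=min(1,800/im.shape[1]);print("scale",6*k,"b x0",a.shape[1]*k)
cv2.imwrite("pics/c1.png",cv2.resize(im,None,fx=k,fy=k))
# lens glass: pale, in window
w=np.zeros(f.shape[:2],np.uint8);w[185:218,235:270]=255
m=cv2.inRange(hsv,(60,15,120),(130,255,255))&w
M=cv2.moments(m,True);u,v=M["m10"]/M["m00"],M["m01"]/M["m00"];print("glass",M["m00"],u,v,ray(T,u,v,.028))
# base plate: grey low saturation
w[:]=0;w[145:230,325:390]=255
m=cv2.inRange(hsv,(0,0,60),(180,70,255))&w
m=cv2.morphologyEx(m,cv2.MORPH_CLOSE,np.ones((7,7)))
cs=max(cv2.findContours(m,0,2)[0],key=cv2.contourArea)
R=cv2.minAreaRect(cs);B=cv2.boxPoints(R);print(R)
P=np.array([ray(T,*p,.012) for p in B]);print(P.round(4).tolist(),[np.linalg.norm(P[i]-P[i-1]).round(4) for i in range(4)])
E
```

```text
scale 5.161290322580645 b x0 335.48387096774195
glass 173.0 249.05780346820808 199.05780346820808 [0.51413131 0.32461661 0.028     ]
((355.224853515625, 187.4385528564453), (36.18641662597656, 68.14873504638672), 9.727579116821289)
[[0.4691, 0.123, 0.012], [0.6359, 0.0944, 0.012], [0.6207, 0.006, 0.012], [0.4543, 0.0355, 0.012]] [np.float64(0.0887), np.float64(0.1693), np.float64(0.0897), np.float64(0.1689)]
```

View pics/c1.png

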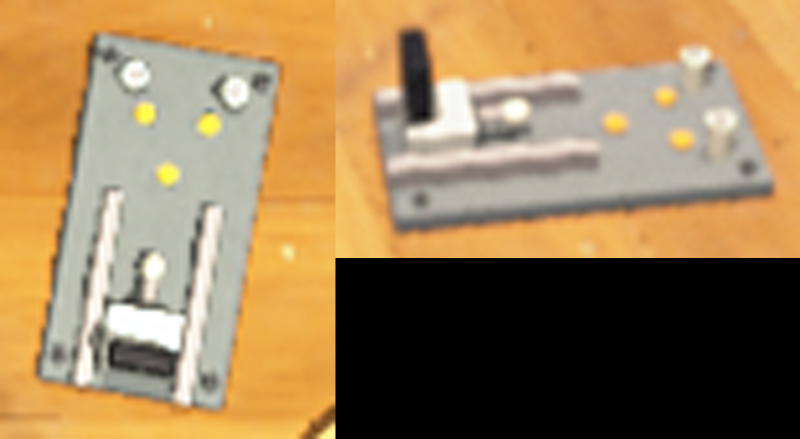

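The crop shows the plate clear of clutter, three brass pads, two posts, the tab, and the nose tip at top-image pixel ≈(354,197). The measured plate, 169.1 x 89.2 mm, fits the given 170 x 90. The glass mask caught only part of the lens, so I'll refine that and check the pads.

```bash
python3 - <<'E'
from h import *
T=r.read_camera("top");S=r.read_camera("side")
def cen(C,box,lo,hi):
    u0,v0,u1,v1=box;hs=cv2.cvtColor(C["frame"][v0:v1,u0:u1],cv2.COLOR_BGR2HSV)
    return cv2.inRange(hs,lo,hi)
def tri(a,b):
    A=[];y=[]
    for C,p in((T,a),(S,b)):
        q=np.linalg.solve(C["mtx"],[*p,1.])
        for i in(0,1): A.append(C["R"][i]-q[i]*C["R"][2]);y.append(q[i]*C["t"][2]-C["t"][i])
    return np.linalg.lstsq(np.array(A),np.array(y),rcond=None)[0]
pts={}
for n,C,box in(("T",T,(340,155,375,190)),("S",S,(400,0,401,1))):
    if n=="S":continue
    m=cen(C,box,(15,140,120),(35,255,255))
    k,l,st,ce=cv2.connectedComponentsWithStats(m)
    P=[]
    for i in range(1,k):
        if 4<=st[i,4]<60: p=ce[i]+box[:2];X=ray(C,*p,.015);P.append(X);print("pad",st[i,4],p.round(1),X.round(4))
    print("seat from pads",np.mean(P,0).round(4))
yaw=-.172;o=np.array([.5844,.0578]);Rm=np.array([[np.cos(yaw),-np.sin(yaw)],[np.sin(yaw),np.cos(yaw)]])
for nm,q,z in(("padL",(9,15.6),15),("padR",(9,-15.6),15),("padB",(-18,0),15),("postL",(24,24),31),("postR",(24,-24),31)):
    X=np.r_[o+Rm@np.array(q)/1e3,z/1e3];print(nm,X.round(4),proj(T,X).round(1),proj(S,X).round(1))
nt=ray(T,354,197,.026);print("nose in mount",Rm.T@(nt[:2]-o))
# lens: edges -> print Hough and crops
for n,C,box in(("T",T,(225,175,280,230)),("S",S,(280,178,326,218))):
    u0,v0,u1,v1=box;cv2.imwrite(f"pics/l{n}.png",cv2.resize(C["frame"][v0:v1,u0:u1],None,fx=7,fy=7,interpolation=cv2.INTER_CUBIC))
g=cv2.cvtColor(T["frame"][175:230,225:280],cv2.COLOR_BGR2GRAY);g=cv2.resize(g,None,fx=4,fy=4,interpolation=cv2.INTER_CUBIC)
h=cv2.HoughCircles(g,cv2.HOUGH_GRADIENT,1,20,param1=100,param2=15,minRadius=36,maxRadius=60)
for c in h[0][:4]: u,v=(c[:2]+.5)/4-.5+[225,175];print("circ",u.round(1),v.round(1),c[2]/4,ray(T,u,v,.03).round(4))
a=cv2.imread("pics/lT.png");b=cv2.imread("pics/lS.png");b=cv2.copyMakeBorder(b,0,a.shape[0]-b.shape[0],0,0,0);cv2.imwrite("pics/l.png",np.hstack([a,b]))
E
```

```text
pad 19 [340.4 159.6] [0.6134 0.1015 0.015 ]
pad 5 [372. 155.] [0.625  0.0232 0.015 ]
pad 10 [352.5 166.8] [0.5955 0.0715 0.015 ]
pad 9 [364.9 168.7] [0.5909 0.041  0.015 ]
pad 8 [357.  178.5] [0.5664 0.0605 0.015 ]
seat from pads [0.5982 0.0595 0.015 ]
padL [0.5959 0.0716 0.015 ] [352.5 166.6] [363.2 241.8]
padR [0.5906 0.0409 0.015 ] [364.9 168.8] [366.3 250. ]
padB [0.5667 0.0609 0.015 ] [356.9 178.4] [353.5 247. ]
postL [0.6122 0.0773 0.031 ] [350.5 159.2] [368.8 233.8]
postR [0.6039 0.03   0.031 ] [369.9 162.5] [373.9 246.3]
nose in mount [-0.06546981 -0.00018336]
circ 251.2 200.2 11.575 [0.5111 0.3189 0.03  ]
```

View pics/l.png

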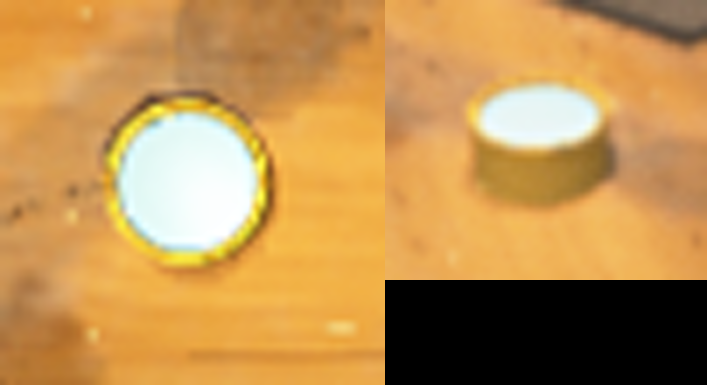

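Pads, plate and posts agree: seat (0.5843, 0.0577), holder yaw −0.172. The lens centre is (0.511, 0.319), where the Hough circle has r ≈ 11.6–12 px as expected. I'm moving now, with target tool yaw 2.97, so tool x = −holder x and tool y = +holder y.

Request:
arm_command(
  motion="85 -46 -16 0 0 0 0; 85 -46 -16 0 0 0 0; 85 -46 -16 0 0 0 0; 85 -46 -16 0 0 0 0; 85 -46 -16 0 0 0 0",
)

```text
t: 0.8
position: [0.3953, 0.4087, 0.2522]
eef_rot: [3.141, -0.002, 2.802]
contact_force: [0.5, 0.9, 0.9]
opening: 0.993
```

Request:
arm_command(
  motion="85 -46 -16 0 0 0 0; 85 -40 -12 0 0 0 0; 85 0 0 0 0 0 -0.1; 85 0 0 0 0 0 -0.08; 85 0 0 0 0 0 0",
)

```text
t: 1.3
position: [0.4751, 0.3448, 0.2518]
eef_rot: [-3.141, 0.0, 2.978]
contact_force: [-0.4, -0.8, -0.1]
opening: 0.998
```

```bash
cat >> h.py <<'E'
from scipy.spatial.transform import Rotation as Ro
def st(): 
    s=r.state();print("t",round(s["t"],2),"pos",s["position"].round(4),"rpy",s["eef_rot"].round(4),"F",s["contact_force"].round(2),"op",round(s["opening"]*85.4,1));return s
def to(X,yaw=2.97,s=None):
    s=s or st();R=Ro.from_euler("xyz",s["eef_rot"]);T=Ro.from_euler("xyz",[np.pi,0,yaw])
    print("shift mm",(R.inv().apply(np.array(X)-s["position"])*1e3).round(1),"turn",(R.inv()*T).as_rotvec().round(4))
SEAT=np.array([.5843,.0577]);YAW=-.172;ex=np.array([np.cos(YAW),np.sin(YAW)]);ey=np.array([-ex[1],ex[0]])
def m2w(x,y,z): return np.r_[SEAT+ex*x+ey*y,z]
def w2m(X): d=np.asarray(X)[:2]-SEAT; return np.array([d@ex,d@ey])*1e3
E
python3 -c "
from h import *
to([.511,.319,.12])"
```

```text
t 1.3 pos [0.4751 0.3448 0.2518] rpy [-3.1415e+00  1.0000e-04  2.9780e+00] F [-0.37 -0.79 -0.14] op 85.3
shift mm [-39.6 -19.6 131.8] turn [-0.0001  0.0001  0.008 ]
```

Request:
arm_command(
  motion="85 -22 -11 40 0 0 0.008; 85 -18 -9 40 0 0 0; 85 0 0 40 0 0 0; 85 0 0 10 0 0 0; 85 0 0 0 0 0 0",
)

```text
t: 1.8
position: [0.5133, 0.3202, 0.1217]
eef_rot: [3.137, 0.005, 2.961]
contact_force: [-0.3, 0.7, 1.4]
opening: 0.992
```

```bash
python3 -c "
from h import *
to([.511,.319,.07])
T=r.read_camera('top');S=r.read_camera('side')
a=cv2.resize(T['frame'][160:240,212:292],None,fx=5,fy=5);b=cv2.resize(S['frame'][150:230,262:342],None,fx=5,fy=5)
cv2.imwrite('pics/g1.png',np.hstack([a,b]))"
```

```text
t 1.8 pos [0.5133 0.3202 0.1217] rpy [3.137  0.0046 2.961 ] F [-0.32  0.68  1.35] op 84.7
shift mm [ 2.3 -1.9 51.7] turn [ 0.0045  0.0047 -0.009 ]
```

View pics/g1.png

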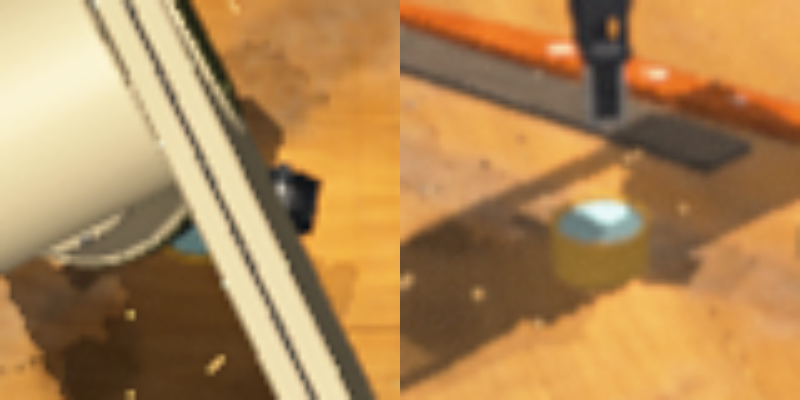

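The top view is hidden by the arm. The side view shows the near finger above the lens, whose top centre is at ≈(302,194.5). I'll compare that with the projection of my estimate while descending.

Request:
arm_command(
  motion="85 2 -2 25 0.004 0.004 -0.009; 85 0 0 20 0 0 0; 85 0 0 5 0 0 0; 85 0 0 0 0 0 0",
)

```text
t: 2.3
position: [0.5176, 0.3246, 0.0846]
eef_rot: [3.129, 0.016, 2.972]
contact_force: [-0.6, 1.9, -0.6]
opening: 0.995
```

```bash
python3 -c "
from h import *
S=r.read_camera('side');print('lens top proj',proj(S,[.511,.319,.03]),'ray',ray(S,302.1,194.9,.03))
to([.511,.319,.026])"
```

```text
lens top proj [301.42375009 192.33477703] ray [0.50906008 0.3047459  0.03      ]
t 2.35 pos [0.518  0.3248 0.0853] rpy [3.1284 0.0171 2.9723] F [0.4  0.48 0.32] op 85.3
shift mm [ 6.9 -7.7 59.1] turn [0.0132 0.0171 0.0024]
```

```bash
python3 -c "
from h import *
s=to([.511,.319,.026]);s=r.state();print(s['joint_pos'].round(3),s['joint_velocities'].round(3),s['effort'].round(1),s['ft_torque'].round(2))
S=r.read_camera('side');cv2.imwrite('pics/g2.png',cv2.resize(S['frame'][0:260,140:400],None,fx=2.3,fy=2.3))"
```

```text
t 2.35 pos [0.518  0.3248 0.0853] rpy [3.1284 0.0171 2.9723] F [0.4  0.48 0.32] op 85.3
shift mm [ 6.9 -7.7 59.1] turn [0.0132 0.0171 0.0024]
[ 0.476  0.279  1.636  0.     1.205 -0.926] [-0.003 -0.006 -0.007 -0.001 -0.002 -0.001] [ -0.1 -58.6 -44.2  -0.   -0.2  -0. ] [0.04 0.07 0.  ]
```

View pics/g2.png

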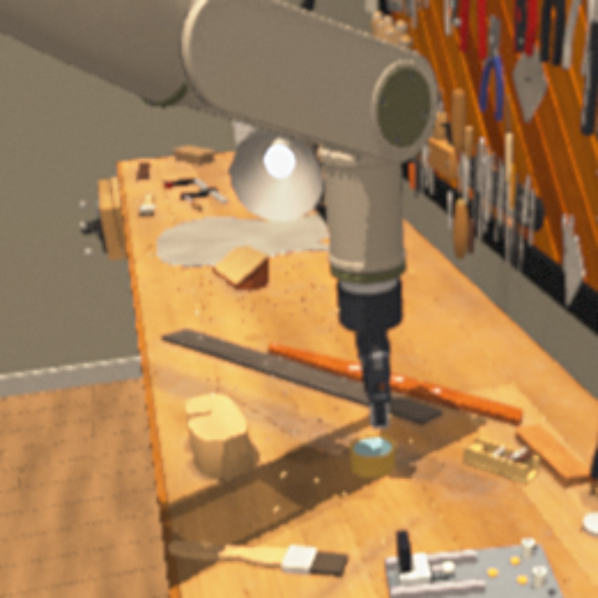

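The view shows the gripper above the lens with nothing in the way, and the forces are ~0. The offset comes from row lag, so I'll correct laterally first.

Request:
arm_command(
  motion="85 7 -8 0 0.013 0.017 0.002; 85 1 -1 10 0 0 0; 85 0 0 10 0 0 0; 85 0 0 0 0 0 0",
)

```text
t: 2.8
position: [0.5097, 0.3175, 0.0675]
eef_rot: [3.139, 0.003, 2.97]
contact_force: [0.2, 0.2, -0.3]
opening: 0.995
```

```bash
python3 -c "
from h import *
to([.511,.319,.026])"
```

```text
t 2.8 pos [0.5097 0.3175 0.0675] rpy [3.1393e+00 3.1000e-03 2.9700e+00] F [ 0.22  0.24 -0.26] op 85.0
shift mm [-0.9  1.6 41.5] turn [0.0023 0.0031 0.    ]
```

Request:
arm_command(
  motion="85 -1 2 8 0.002 0.003 0; 85 0 0 8 0 0 0; 85 0 0 4 0 0 0; 85 0 0 0 0 0 0",
)

```text
t: 3.2
position: [0.5106, 0.3192, 0.0444]
eef_rot: [-3.141, -0.002, 2.97]
contact_force: [0.1, 0.8, 0.2]
opening: 0.998
```

```bash
python3 -c "
from h import *
to([.511,.319,.026])"
```

```text
t 3.2 pos [0.5106 0.3192 0.0444] rpy [-3.1406e+00 -1.8000e-03  2.9699e+00] F [0.1  0.79 0.23] op 85.2
shift mm [-0.4 -0.1 18.4] turn [-0.001  -0.0018 -0.0001]
```

Request:
arm_command(
  motion="85 0 0 7 0 0 0; 85 0 0 6 0 0 0; 85 0 0 4 0 0 0; 85 0 0 0 0 0 0; 85 0 0 0 0 0 0",
)

```text
t: 3.7
position: [0.5105, 0.3191, 0.0257]
eef_rot: [-3.14, -0.002, 2.97]
contact_force: [0.4, 0.6, -0.6]
opening: 0.994
```

```bash
python3 -c "
from h import *
to([.511,.319,.027])
S=r.read_camera('side');cv2.imwrite('pics/g3.png',cv2.resize(S['frame'][150:220,260:350],None,fx=7,fy=7,interpolation=cv2.INTER_CUBIC))"
```

```text
t 3.7 pos [0.5105 0.3191 0.0257] rpy [-3.1405e+00 -2.0000e-03  2.9699e+00] F [ 0.42  0.55 -0.6 ] op 84.9
shift mm [-0.5 -0.1 -1.3] turn [-0.0011 -0.002  -0.0001]
```

View pics/g3.png

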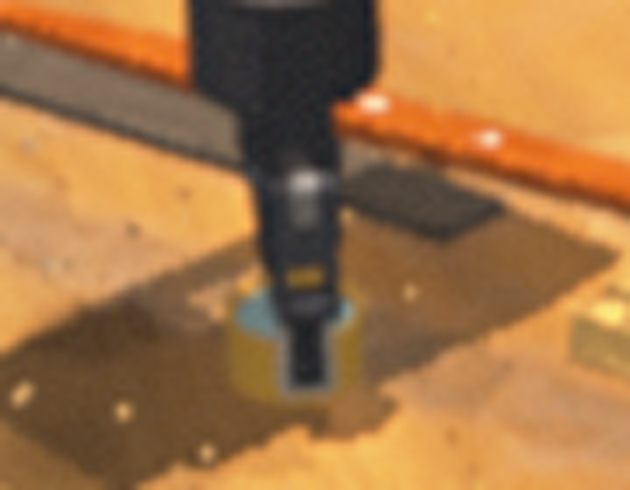

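The near finger (pixel ≈(304,200)) stands in front of the lens, centred on it, tips clear of the bench. Closing gently.

Request:
arm_command(
  motion="70 0 0 0 0 0 0; 62 0 0 0 0 0 0; 52 0 0 0 0 0 0; 50 0 0 0 0 0 0; 50 0 0 0 0 0 0",
  grip_force=25,
)

```text
t: 4.25
position: [0.5111, 0.3194, 0.0267]
eef_rot: [-3.141, -0.001, 2.97]
contact_force: [0.7, -0.1, -1.0]
opening: 0.645
```

Request:
arm_command(
  motion="50 0 0 0 0 0 0; 50 0 0 0 0 0 0; 50 0 0 0 0 0 0",
)

```text
t: 4.55
position: [0.511, 0.3194, 0.0267]
eef_rot: [-3.141, -0.001, 2.97]
contact_force: [0.0, -0.3, -1.5]
opening: 0.646
```

Request:
arm_command(
  motion="50 0 0 -5 0 0 0; 50 0 0 -15 0 0 0; 50 0 0 -30 0 0 0; 50 0 0 -30 0 0 0; 50 0 0 0 0 0 0",
)

```text
t: 5.05
position: [0.5103, 0.319, 0.1113]
eef_rot: [-3.14, -0.003, 2.97]
contact_force: [0.9, 0.4, -0.6]
opening: 0.644
```

```bash
python3 -c "
from h import *
to(m2w(-.004,0,.11))"
```

```text
t 5.05 pos [0.5103 0.319  0.1113] rpy [-3.1399e+00 -2.8000e-03  2.9699e+00] F [ 0.94  0.39 -0.63] op 55.0
shift mm [-113.6 -244.8    1.4] turn [-0.0017 -0.0028 -0.    ]
```

Request:
arm_command(
  motion="50 -8 -16 0 0 0 0; 50 -15 -32 0 0 0 0; 50 -15 -32 0 0 0 0; 50 -15 -32 0 0 0 0; 50 -15 -32 0 0 0 0",
)

```text
t: 5.55
position: [0.553, 0.1623, 0.1118]
eef_rot: [-3.141, -0.002, 2.978]
contact_force: [1.4, 0.2, -1.6]
opening: 0.646
```

```bash
python3 -c "
from h import *
to(m2w(-.004,0,.11))"
```

```text
t 5.55 pos [0.553  0.1623 0.1118] rpy [-3.1413e+00 -1.6000e-03  2.9775e+00] F [ 1.38  0.21 -1.6 ] op 55.2
shift mm [-44.  -98.    1.8] turn [-0.0003 -0.0016  0.0075]
```

Request:
arm_command(
  motion="50 -13 -28 0 0 0 0; 50 -12 -28 0 0 0 0; 50 -8 -18 0 0 0 0.007; 50 -3 -6 0 0 0 0; 50 0 0 0 0 0 0",
)

```text
t: 6.05
position: [0.574, 0.0648, 0.1084]
eef_rot: [-3.138, -0.006, 2.963]
contact_force: [-0.1, 0.3, -1.5]
opening: 0.645
```

```bash
python3 -c "
from h import *
s=st();to(m2w(-.004,0,.07),s=s);print(w2m(s['position']))
T=r.read_camera('top');S=r.read_camera('side')
a=cv2.resize(T['frame'][140:230,315:395],None,fx=5,fy=5);b=cv2.resize(S['frame'][195:285,300:390],None,fx=5,fy=5)
cv2.imwrite('pics/p1.png',np.hstack([a,b]))"
```

```text
t 6.05 pos [0.574  0.0648 0.1084] rpy [-3.1377 -0.0062  2.9633] F [-0.13  0.28 -1.54] op 55.1
shift mm [-7.6 -5.  38.4] turn [-0.0039 -0.0062 -0.0067]
[-11.32273086   5.19856654]
```

View pics/p1.png

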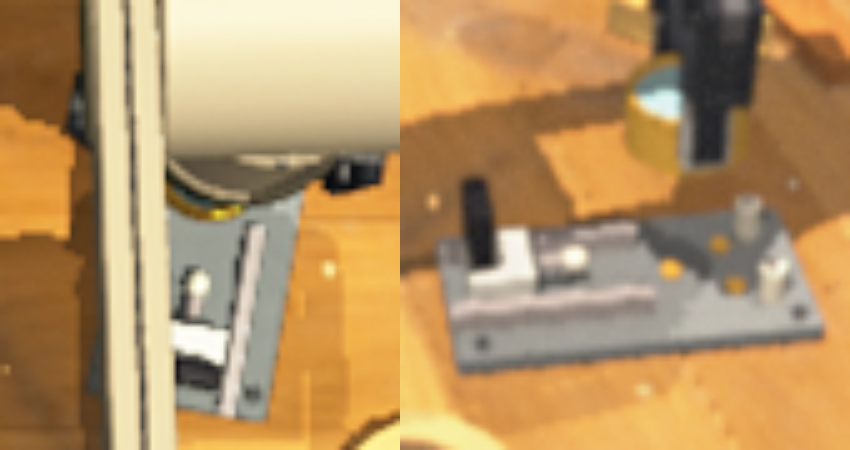

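The lens is held level above the pads (lens ≈(437,225) in side-image pixels). The finger looks up to 3 mm ahead (+x) of the lens centre, so I'll measure that numerically.

```bash
python3 - <<'E'
from h import *
s=st();S=r.read_camera("side");T=r.read_camera("top")
h=cv2.cvtColor(S["frame"],cv2.COLOR_BGR2HSV);x0,y0,x1,y1=340,204,375,232
m=cv2.inRange(h[y0:y1,x0:x1],(18,120,40),(32,255,200))
for i,row in enumerate(m): 
    n=np.flatnonzero(row); 
    if len(n)>2: print(y0+i,x0+n.min(),x0+n.max())
# predicted silhouette for lens centred at TCP axis, bottom z = s.z-.0267
z=s["position"][2]-.0267;a=np.linspace(0,2*np.pi,90)
for dx in(0,-.003):
  c=s["position"][:2]+ex*dx
  for zz in(z,z+.03):
    P=np.array([proj(S,[c[0]+.028*np.cos(t),c[1]+.028*np.sin(t),zz]) for t in a]);print("pred",dx,P.min(0).round(1),P.max(0).round(1))
for side in(-1,1): print("finger axis proj",proj(S,np.r_[s["position"][:2]+ey*side*.035,s["position"][2]-.02]).round(1))
h=cv2.cvtColor(T["frame"],cv2.COLOR_BGR2HSV);m=cv2.inRange(h[176:188,345:368],(18,120,60),(34,255,255))
for i,row in enumerate(m):
    n=np.flatnonzero(row)
    if len(n): print("T",176+i,345+n.min(),345+n.max())
for dx in(0,-.003):
  c=s["position"][:2]+ex*dx;print("T pred low",np.array([proj(T,[c[0]+.028*np.cos(t),c[1]+.028*np.sin(t),zz]) for t in a for zz in(z,z+.03)]).max(0).round(1))
E
```

```text
t 6.15 pos [0.5738 0.0662 0.1085] rpy [-3.138  -0.0063  2.9648] F [ 0.8   0.77 -2.31] op 55.0
205 353 355
206 351 355
207 350 353
216 345 368
217 345 368
218 345 368
219 345 368
220 345 368
221 345 369
222 345 368
223 345 368
224 345 368
225 346 367
226 347 354
227 349 355
228 353 355
229 354 360
pred 0 [344.3 215. ] [369.  229.2]
pred 0 [344.6 204.2] [369.7 218.1]
pred -0.003 [343.  215.1] [367.7 229.3]
pred -0.003 [343.3 204.3] [368.4 218.2]
finger axis proj [360.2 228.5]
finger axis proj [353.5 211.1]
T 176 347 347
T 177 347 348
T 178 347 348
T 179 347 349
T 180 348 350
T 181 349 363
T 182 350 361
T 183 353 360
T pred low [369.9 184.2]
T pred low [369.7 185.5]
```

```bash
python3 - <<'E'
from h import *
s=st();S=r.read_camera("side")
h=cv2.cvtColor(S["frame"],cv2.COLOR_BGR2HSV);x0,y0,x1,y1=345,238,372,258
m=cv2.inRange(h[y0:y1,x0:x1],(12,120,60),(35,255,255))
k,l,stt,ce=cv2.connectedComponentsWithStats(m)
for i in range(1,k): print(stt[i,4],(ce[i]+[x0,y0]).round(1),ray(S,*(ce[i]+[x0,y0]),.015).round(4))
for q in((9,15.6),(9,-15.6),(-18,0)): X=m2w(q[0]/1e3,q[1]/1e3,.015);print(X.round(4),proj(S,X).round(1))
E
```

```text
t 6.25 pos [0.574  0.0671 0.1088] rpy [-3.1382 -0.0058  2.9663] F [-0.22 -0.27 -1.63] op 55.0
3 [348. 238.] [0.567  0.0971 0.015 ]
8 [363.5 243.5] [0.5942 0.0654 0.015 ]
13 [353.6 248.4] [0.565  0.0558 0.015 ]
11 [366.6 251.9] [0.5887 0.0344 0.015 ]
[0.5958 0.0715 0.015 ] [363.1 241.9]
[0.5905 0.0408 0.015 ] [366.2 250.1]
[0.5666 0.0608 0.015 ] [353.5 247. ]
```

Pads are seen ≈6 mm apart in y by the two cameras, beyond their accuracy, so I'll lower the lens near the pads and compare it with the predictions for the reported TCP in both views.

Request:
arm_command(
  motion="50 -7 -7 5 -0.004 -0.006 -0.004; 50 -1 -2 12 0 0 0; 50 0 0 12 0 0 0; 50 0 0 8 0 0 0; 50 0 0 0 0 0 0",
)

```text
t: 6.8
position: [0.5801, 0.0584, 0.0677]
eef_rot: [3.141, -0.0, 2.975]
contact_force: [0.3, -0.1, -0.3]
opening: 0.641
```

```bash
cat > m.py <<'E'
from h import *
def meas(name,dzb=.0267):
    s=st();S=r.read_camera("side");T=r.read_camera("top");s=r.state();p=s["position"];print("pos",p.round(4),"mount",w2m(p).round(1),"rpy",s["eef_rot"].round(4))
    z=p[2]-dzb;a=np.linspace(0,2*np.pi,180)
    for n,C in(("S",S),("T",T)):
        P=np.array([proj(C,[p[0]+.028*np.cos(t),p[1]+.028*np.sin(t),zz]) for zz in(z,z+.03) for t in a])
        lo=(P.min(0)-3).astype(int);hi=(P.max(0)+4).astype(int)
        h=cv2.cvtColor(C["frame"][lo[1]:hi[1],lo[0]:hi[0]],cv2.COLOR_BGR2HSV);m=cv2.inRange(h,(16,100,30),(34,255,255))
        print(n,"pred u",P[:,0].min().round(1),P[:,0].max().round(1),"v",P[:,1].min().round(1),P[:,1].max().round(1),"u at vmax",P[P[:,1].argmax(),0].round(1))
        for i,row in enumerate(m):
            q=np.flatnonzero(row)
            if len(q) and (i>len(m)-14): print("  ",lo[1]+i,lo[0]+q.min(),lo[0]+q.max(),len(q))
    x=cv2.resize(T["frame"][140:230,315:395],None,fx=5,fy=5);y=cv2.resize(S["frame"][195:285,310:390],None,fx=5,fy=5)
    cv2.imwrite(f"pics/{name}.png",np.hstack([x,y]))
E
python3 -c "
from m import *
meas('p2')"
```

```text
t 6.8 pos [0.5801 0.0584 0.0677] rpy [ 3.1405 -0.      2.9745] F [ 0.34 -0.1  -0.31] op 54.7
pos [0.5809 0.0584 0.0692] mount [-3.5  0.1] rpy [3.1402e+00 1.6000e-03 2.9745e+00]
S pred u 347.9 373.0 v 219.6 244.7 u at vmax 360.9
   235 344 372 18
   236 344 372 19
   237 344 372 18
   238 348 371 14
   239 348 371 14
   240 348 371 14
   241 349 370 12
   242 350 370 11
   243 351 369 9
   244 352 364 9
   245 354 364 11
   246 357 361 5
   247 353 354 2
T pred u 347.1 371.6 v 158.0 182.9 u at vmax 358.9
   175 352 352 1
   177 354 354 1
   178 351 356 3
   179 351 353 3
   180 351 364 14
   181 353 363 11
   182 354 362 9
```

View pics/p2.png

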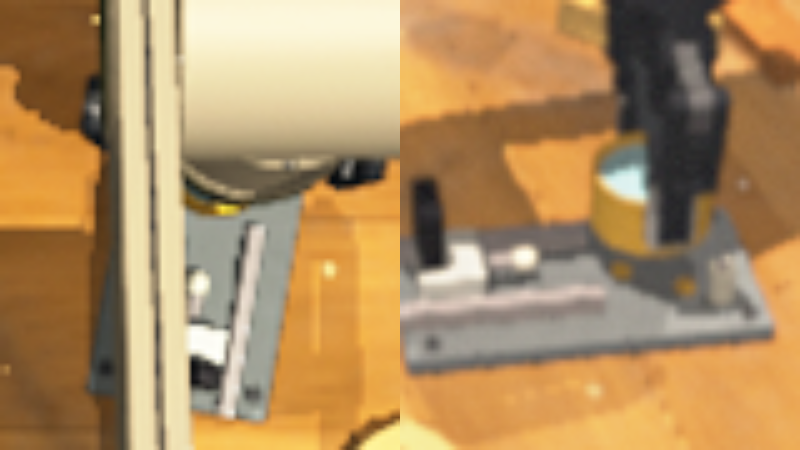

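In the picture the lens hovers over the pads, clear of posts and nose. Held-lens check: the top camera reads +2 mm in y and the side camera sits +1.3 px low, like the pads (+1.6 px). So I'm correcting the seat by −1.7 mm in y and lowering.

```bash
sed -i 's/SEAT=np.array(\[.5843,.0577\])/SEAT=np.array([.5843,.0560])/' h.py; python3 -c "
from h import *
to(m2w(-.004,0,.0417))"
```

```text
t 6.9 pos [0.5809 0.0584 0.0692] rpy [3.1402e+00 1.6000e-03 2.9745e+00] F [ 0.85  0.58 -2.77] op 55.2
shift mm [ 0.3 -1.8 27.5] turn [0.0014 0.0016 0.0045]
```

Request:
arm_command(
  motion="50 0 -2 4 0.001 0.002 0.004; 50 0 0 8 0 0 0; 50 0 0 6 0 0 0; 50 0 0 2 0 0 0; 50 0 0 0 0 0 0",
)

```text
t: 7.4
position: [0.5816, 0.0564, 0.0487]
eef_rot: [3.141, 0.002, 2.97]
contact_force: [0.2, -0.0, -2.1]
opening: 0.643
```

```bash
python3 -c "
from h import *
to(m2w(-.004,0,.0417))"
```

```text
t 7.4 pos [0.5816 0.0564 0.0487] rpy [3.1409e+00 1.8000e-03 2.9702e+00] F [ 0.23 -0.03 -2.1 ] op 54.9
shift mm [1.2 0.1 7. ] turn [0.0007 0.0018 0.0002]
```

Request:
arm_command(
  motion="50 1.5 0 2 0 0.002 0; 50 0.5 0 2 0 0 0; 50 0 0 1 0 0 0; 50 0 0 0 0 0 0",
)

```text
t: 7.8
position: [0.5797, 0.0568, 0.0437]
eef_rot: [3.141, 0.0, 2.97]
contact_force: [-1.1, -0.1, -1.9]
opening: 0.649
```

Request:
arm_command(
  motion="50 0 0 0.5 0 0 0; 50 0 0 0.5 0 0 0; 50 0 0 0 0 0 0",
)

```text
t: 8.1
position: [0.5799, 0.0568, 0.043]
eef_rot: [3.141, 0.001, 2.97]
contact_force: [1.1, -0.8, -0.9]
opening: 0.647
```

Request:
arm_command(
  motion="50 0 0 0.6 0 0 0; 50 0 0 0.4 0 0 0; 50 0 0 0 0 0 0",
)

```text
t: 8.4
position: [0.5801, 0.0569, 0.042]
eef_rot: [3.141, 0.001, 2.97]
contact_force: [-0.5, -0.1, -1.4]
opening: 0.643
```

Request:
arm_command(
  motion="50 0 0 0.5 0 0 0; 50 0 0 0.5 0 0 0; 50 0 0 0 0 0 0",
)

```text
t: 8.7
position: [0.5807, 0.0568, 0.0418]
eef_rot: [3.14, 0.002, 2.97]
contact_force: [-0.5, 0.8, -2.0]
opening: 0.649
```

Request:
arm_command(
  motion="50 0 0 0.6 0 0 0; 50 0 0 0.6 0 0 0; 50 0 0 0 0 0 0",
)

```text
t: 9.0
position: [0.5816, 0.0568, 0.0417]
eef_rot: [3.14, 0.004, 2.97]
contact_force: [-0.4, -0.0, 0.1]
opening: 0.645
```

```bash
python3 -c "
from h import *
s=to(m2w(-.004,0,.0417));
F=[]
for i in range(4): F.append(r.state()['contact_force']);r.read_camera('side')
print(np.array(F).round(2),w2m(r.state()['position']))"
```

```text
t 9.0 pos [0.5816 0.0568 0.0417] rpy [3.1401 0.004  2.9703] F [-0.43 -0.05  0.07] op 55.1
shift mm [ 1.2 -0.4 -0. ] turn [0.0014 0.004  0.0003]
[[-0.43 -0.05  0.07]
 [ 0.32 -0.71  2.29]
 [-0.42 -0.09  1.89]
 [ 0.98  0.75  1.79]] [-2.86246721  0.35125174]
```

The wrist force went from −1.6 N to about +2 N in z at TCP z = 41.7 mm, as expected for pads at 15 mm, so the lens rests on the pads. Releasing gently.

Request:
arm_command(
  motion="58 0 0 0 0 0 0; 62 0 0 0 0 0 0; 66 0 0 0 0 0 0; 66 0 0 0 0 0 0; 66 0 0 0 0 0 0",
)

```text
t: 9.7
position: [0.5809, 0.0568, 0.0408]
eef_rot: [3.14, 0.003, 2.97]
contact_force: [-0.2, -0.2, -0.4]
opening: 0.775
```

Request:
arm_command(
  motion="66 0 0 -5 0 0 0; 66 0 0 -10 0 0 0; 66 0 0 -15 0 0 0; 66 0 0 -20 0 0 0; 66 0 0 -20 0 0 0",
)

```text
t: 10.2
position: [0.5786, 0.0568, 0.113]
eef_rot: [3.141, -0.003, 2.97]
contact_force: [0.6, 1.5, -0.9]
opening: 0.777
```

Request:
arm_command(
  motion="66 20 0 -10 0 0 0; 66 40 0 0 0 0 0; 66 45 0 0 0 0 0; 30 45 0 0 0 0 0; 0 10 0 0 0 0 0",
)

```text
t: 10.7
position: [0.4228, 0.0844, 0.1345]
eef_rot: [3.138, 0.015, 2.969]
contact_force: [0.2, 0.3, -1.1]
opening: 0.444
```

```bash
python3 - <<'E'
from h import *
s=st();print(w2m(s["position"]))
T=r.read_camera("top");S=r.read_camera("side")
f=T["frame"]
x=cv2.resize(f[145:230,325:385],None,fx=6,fy=6,interpolation=cv2.INTER_CUBIC);y=cv2.resize(S["frame"][215:275,305:380],None,fx=5.5,fy=5.5,interpolation=cv2.INTER_CUBIC)
y=cv2.copyMakeBorder(y,0,x.shape[0]-y.shape[0],0,0,0);cv2.imwrite("pics/q1.png",np.hstack([x,y]))
E
```

```text
t 10.7 pos [0.4228 0.0844 0.1345] rpy [3.1376 0.0148 2.9687] F [ 0.21  0.34 -1.08] op 37.9
[-163.92834374    0.32341568]
```

View pics/q1.png

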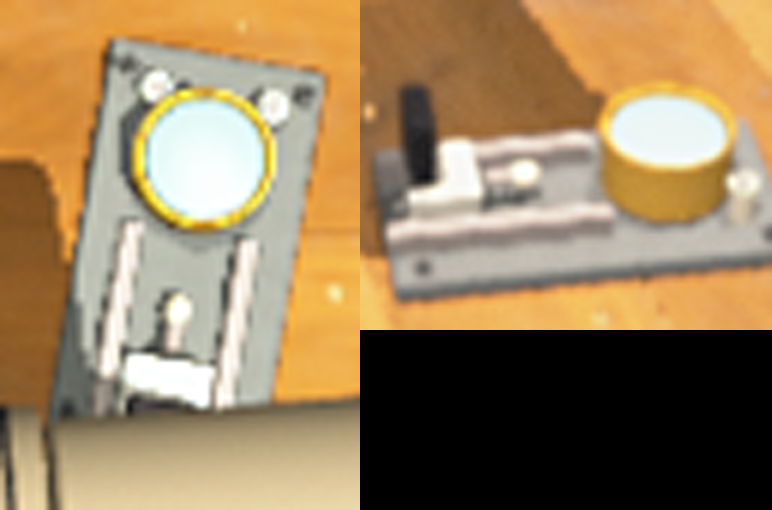

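The picture shows the lens flat on the pads (top centre ≈(359,171)), just short of both posts, with the clamp still back. Next I'll locate the tab and measure how far the nose has to travel.

```bash
python3 - <<'E'
from h import *
c=cv2.imread("pics/top0.png");T=r.read_camera("top");S=r.read_camera("side")
h=cv2.cvtColor(c[205:222,340:366],cv2.COLOR_BGR2HSV);m=cv2.inRange(h,(0,0,0),(180,255,70));ys,xs=np.nonzero(m)
print("top black u",340+xs.min(),340+xs.max(),"v",205+ys.min(),205+ys.max())
for i,row in enumerate(m): 
    q=np.flatnonzero(row)
    if len(q): print(205+i,340+q.min(),340+q.max(),c[205+i,353])
f=S["frame"];h=cv2.cvtColor(f[225:255,306:326],cv2.COLOR_BGR2HSV);m=cv2.inRange(h,(0,0,0),(180,255,75))
for i,row in enumerate(m):
    q=np.flatnonzero(row)
    if len(q): print("S",225+i,306+q.min(),306+q.max())
for x in(-115,-109,-103): 
    for z in(.068,.036): print(x,z,proj(T,m2w(x/1e3,.0017,z)).round(1),proj(S,m2w(x/1e3,.0017,z)).round(1))
# lens and nose in mount frame, top
g=cv2.cvtColor(cv2.resize(T["frame"][150:195,335:385],None,fx=4,fy=4,interpolation=cv2.INTER_CUBIC),cv2.COLOR_BGR2GRAY)
q=cv2.HoughCircles(g,cv2.HOUGH_GRADIENT,1,40,param1=100,param2=15,minRadius=40,maxRadius=60)[0][0]
u,v=(q[:2]+.5)/4-.5+[335,150];X=ray(T,u,v,.045);print("lens",u,v,q[2]/4,w2m(X-[0,.0017,0]))
E
```

```text
top black u 343 358 v 211 217
211 347 347 [115 130 134]
212 346 354 [54 56 60]
213 346 357 [71 73 77]
214 343 358 [78 82 85]
215 346 358 [88 93 97]
216 350 358 [50 52 56]
217 354 358 [83 92 91]
S 231 313 315
S 232 313 316
S 233 313 316
S 234 313 316
S 235 313 317
S 236 313 317
S 237 313 317
S 238 313 317
S 239 313 317
S 240 313 317
S 241 313 317
S 242 313 317
S 243 313 317
S 244 314 317
S 245 314 317
S 246 314 317
S 247 314 317
S 248 314 315
-115 0.068 [351.6 216.4] [312.2 232.6]
-115 0.036 [350.8 216.8] [312.5 243.8]
-109 0.068 [352.1 213.9] [314.8 232.4]
-109 0.036 [351.2 214.4] [315.1 243.6]
-103 0.068 [352.5 211.4] [317.5 232.1]
-103 0.036 [351.6 211.9] [317.7 243.3]
lens 358.75 170.75 11.8 [-2.45460089  0.33634779]
```

Request:
arm_command(
  motion="0 0 0 0 0 0.015 0; 0 0 0 0 0 0 0; 0 0 0 0 0 0 0",
)

```text
t: 11.2
position: [0.431, 0.0833, 0.1377]
eef_rot: [3.136, 0.006, 2.967]
contact_force: [-0.2, -0.0, 0.2]
opening: -0.001
```

```bash
python3 - <<'E'
from h import *
to(m2w(-.142,0,.066))
E
```

```text
t 11.2 pos [0.431  0.0833 0.1377] rpy [3.1364 0.0056 2.967 ] F [-0.22 -0.01  0.25] op -0.1
shift mm [-13.3  -1.   71.8] turn [ 0.0052  0.0056 -0.003 ]
```

Request:
arm_command(
  motion="0 -3 -1 5 0.005 0.005 -0.003; 0 -2 0 20 0 0 0; 0 0 0 20 0 0 0; 0 0 0 12 0 0 0; 0 0 0 0 0 0 0",
)

```text
t: 11.7
position: [0.4381, 0.0806, 0.0779]
eef_rot: [-3.141, -0.0, 2.97]
contact_force: [-0.5, -0.7, 0.2]
opening: -0.003
```

```bash
python3 - <<'E'
from h import *
to(m2w(-.14,0,.064));print(w2m(r.state()["position"]))
E
```

```text
t 11.7 pos [0.4381 0.0806 0.0779] rpy [-3.1406e+00 -4.0000e-04  2.9696e+00] F [-0.53 -0.75  0.22] op -0.3
shift mm [-8.2  0.8 13.9] turn [-0.001  -0.0004 -0.0004]
[-148.24033189   -0.80269614]
```

Request:
arm_command(
  motion="0 0 1 8 0 0 0; 0 0 0 5 0 0 0; 0 -4 0 1 0 0 0; 0 -4 0 0 0 0 0; 0 0 0 0 0 0 0",
)

```text
t: 12.2
position: [0.4482, 0.0802, 0.0644]
eef_rot: [-3.141, 0.001, 2.97]
contact_force: [0.3, 0.0, -0.1]
opening: -0.002
```

```bash
cat > f.py <<'E'
from h import *
s=st();p=w2m(s["position"]);F=s["contact_force"]
print("mount",p.round(2),"z",s["position"][2].round(4),"Fx",round(F[:2]@ex,2),"Fy",round(F[:2]@ey,2));
E
python3 f.py
```

```text
t 12.2 pos [0.4482 0.0802 0.0644] rpy [-3.1408e+00  1.5000e-03  2.9699e+00] F [ 0.25  0.03 -0.08] op -0.2
mount [-138.22    0.59] z 0.0644 Fx 0.25 Fy 0.07
```

Request:
arm_command(
  motion="0 -4 0 0 0 0 0; 0 -4 0 0 0 0 0; 0 -3 0 0 0 0 0; 0 -2 0 0 0 0 0; 0 -2 0 0 0 0 0",
)

```text
t: 12.7
position: [0.4628, 0.0779, 0.0652]
eef_rot: [-3.141, -0.003, 2.97]
contact_force: [-7.8, 1.7, 5.7]
opening: 0.001
```

Request:
arm_command(
  motion="0 -2 0 0 0 0 0; 0 -2 0 0 0 0 0; 0 -2 0 0 0 0 0; 0 -2 0 0 0 0 0; 0 -2 0 0 0 0 0",
)

```text
t: 13.2
position: [0.4676, 0.077, 0.064]
eef_rot: [-3.14, -0.017, 2.97]
contact_force: [-6.6, 1.2, 5.9]
opening: 0.002
```

```bash
python3 f.py
```

```text
t 13.2 pos [0.4676 0.077  0.064 ] rpy [-3.1398 -0.017   2.9703] F [-6.56  1.23  5.86] op 0.2
mount [-118.58    0.74] z 0.064 Fx -6.68 Fy 0.09
```

Pushing gives 6.7 N, the expected clamp friction, but also +5.9 N vertical and a small pitch. I'll level the tool, raise it slightly, and see whether that vertical force is just friction on the tab.

Request:
arm_command(
  motion="0 0 0 -2 0 -0.012 0; 0 0 0 -2 0 -0.005 0; 0 0 0 0 0 0 0",
)

```text
t: 13.5
position: [0.4676, 0.077, 0.068]
eef_rot: [-3.14, 0.001, 2.97]
contact_force: [-2.3, -0.2, 2.0]
opening: 0.005
```

```bash
python3 f.py
```

```text
t 13.5 pos [0.4676 0.077  0.068 ] rpy [-3.1396e+00  6.0000e-04  2.9704e+00] F [-2.28 -0.18  2.01] op 0.5
mount [-118.55    0.71] z 0.068 Fx -2.21 Fy -0.57
```

Request:
arm_command(
  motion="0 -3 0 0 0 0 0; 0 -3 0 0 0 -0.002 0; 0 -3 0 0 0 -0.002 0; 0 -3 0 0 0 -0.002 0; 0 -3 0 0 0 -0.002 0",
)

```text
t: 14.0
position: [0.478, 0.0751, 0.0675]
eef_rot: [-3.139, -0.002, 2.971]
contact_force: [-6.9, 0.8, 5.7]
opening: -0.001
```

```bash
python3 f.py
```

```text
t 14.0 pos [0.478  0.0751 0.0675] rpy [-3.1387e+00 -1.9000e-03  2.9710e+00] F [-6.88  0.79  5.73] op -0.1
mount [-107.96    0.68] z 0.0675 Fx -6.91 Fy -0.4
```

Request:
arm_command(
  motion="0 -3 0 -0.2 0 -0.002 0; 0 -3 0 -0.2 0 -0.002 0; 0 -3 0 -0.2 0 -0.002 0; 0 -2 0 0 0 -0.001 0; 0 -1 0 0 0 0 0",
)

```text
t: 14.5
position: [0.4855, 0.0739, 0.0674]
eef_rot: [-3.138, -0.006, 2.972]
contact_force: [-7.0, 0.8, 5.0]
opening: -0.003
```

```bash
python3 f.py; python3 - <<'E'
from h import *
S=r.read_camera("side")
y=cv2.resize(S["frame"][215:270,300:390],None,fx=8,fy=8,interpolation=cv2.INTER_CUBIC);cv2.imwrite("pics/n1.png",y)
E
```

```text
t 14.5 pos [0.4855 0.0739 0.0674] rpy [-3.1378 -0.0063  2.9715] F [-7.04  0.83  5.01] op -0.3
mount [-100.38    0.69] z 0.0674 Fx -7.08 Fy -0.39
```

View pics/n1.png

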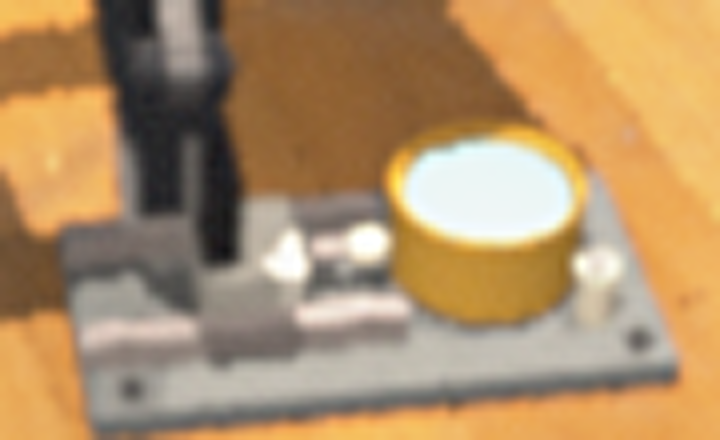

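The last picture shows the nose tip (≈(347,245)) a few millimetres short of the lens rim, and the friction is steady at 7.0 N. The arm yields about 0.9 mm under 7 N, so small commanded steps also cap the force. Going on by feel.

Request:
arm_command(
  motion="0 -1.4 0 0 0 -0.002 0; 0 -1.4 0 0 0 -0.001 0; 0 -1.4 0 0 0 -0.001 0; 0 -1.4 0 0 0 -0.001 0; 0 -1.4 0 0 0 -0.001 0",
)

```text
t: 15.05
position: [0.488, 0.0735, 0.0669]
eef_rot: [-3.137, -0.011, 2.972]
contact_force: [-7.8, 1.3, 5.6]
opening: 0.005
```

```bash
python3 f.py
```

```text
t 15.05 pos [0.488  0.0735 0.0669] rpy [-3.1369 -0.0114  2.9721] F [-7.79  1.26  5.59] op 0.4
mount [-97.85   0.72] z 0.0669 Fx -7.89 Fy -0.09
```

Request:
arm_command(
  motion="0 -1.4 0 0 0 -0.001 0; 0 -1.4 0 0 0 -0.001 0; 0 -1.4 0 0 0 -0.001 0; 0 -1.4 0 0 0 -0.001 0; 0 -1.4 0 0 0 -0.001 0",
)

```text
t: 15.55
position: [0.49, 0.0731, 0.0664]
eef_rot: [-3.136, -0.019, 2.973]
contact_force: [-7.7, 0.9, 5.5]
opening: 0.003
```

```bash
python3 f.py
```

```text
t 15.55 pos [0.49   0.0731 0.0664] rpy [-3.1359 -0.0185  2.9726] F [-7.67  0.93  5.52] op 0.3
mount [-95.83   0.7 ] z 0.0664 Fx -7.72 Fy -0.4
```

Request:
arm_command(
  motion="0 -1.4 0 -0.2 0 -0.005 0; 0 -1.4 0 -0.2 0 -0.005 0; 0 -1.4 0 -0.2 0 -0.005 0; 0 -1.4 0 -0.2 0 -0.004 0; 0 -1.4 0 -0.2 0 -0.004 0",
)

```text
t: 16.05
position: [0.4906, 0.073, 0.0663]
eef_rot: [-3.135, -0.01, 2.973]
contact_force: [-8.8, 1.7, 6.9]
opening: 0.0
```

```bash
python3 f.py
```

```text
t 16.05 pos [0.4906 0.073  0.0663] rpy [-3.1347 -0.0105  2.9734] F [-8.8   1.67  6.91] op 0.0
mount [-95.27   0.71] z 0.0663 Fx -8.96 Fy 0.14
```

Request:
arm_command(
  motion="0 -1.2 0 -0.2 0 -0.004 0; 0 -1.2 0 -0.2 0 -0.004 0; 0 -1.2 0 -0.2 0 -0.004 0",
)

```text
t: 16.35
position: [0.4905, 0.073, 0.0662]
eef_rot: [-3.134, -0.007, 2.974]
contact_force: [-8.3, 1.0, 6.3]
opening: -0.002
```

```bash
python3 f.py
```

```text
t 16.35 pos [0.4905 0.073  0.0662] rpy [-3.1339 -0.0067  2.9738] F [-8.26  0.97  6.28] op -0.2
mount [-95.3    0.67] z 0.0662 Fx -8.3 Fy -0.46
```

```bash
cat > l.py <<'E'
from h import *
def lens():
    for n,b in(("side",(340,225,380,258)),("top",(335,150,385,200))):
        C=r.read_camera(n);f=C["frame"];x0,y0,x1,y1=b
        h=cv2.cvtColor(f[y0:y1,x0:x1],cv2.COLOR_BGR2HSV);m=cv2.inRange(h,(75,8,140),(130,90,255))
        k,l,s,c=cv2.connectedComponentsWithStats(m);i=1+s[1:,4].argmax();p=c[i]+[x0,y0];z=.045
        print(n,"glass area",s[i,4],p.round(2),w2m(ray(C,*p,z)).round(2))
    cv2.imwrite("pics/now_top.png",f)
lens()
E
python3 l.py
```

```text
side glass area 162 [361.69 238.  ] [-1.57 -5.34]
top glass area 126 [358.63 165.15] [10.61  4.57]
```

```bash
cat > l2.py <<'E'
from h import *
n=cv2.resize(cv2.imread("pics/n1.png"),(90,55),interpolation=cv2.INTER_AREA)
S=r.read_camera("side")["frame"][215:270,300:390]
now=cv2.resize(cv2.resize(S,None,fx=8,fy=8,interpolation=cv2.INTER_CUBIC),(90,55),interpolation=cv2.INTER_AREA)
for im in(n,now):
    h=cv2.cvtColor(im[10:43,40:80],cv2.COLOR_BGR2HSV)
    for lo,hi in(((75,8,140),(130,90,255)),((14,120,40),(34,255,255))):
        m=cv2.inRange(h,lo,hi);k,l,s,c=cv2.connectedComponentsWithStats(m);i=1+s[1:,4].argmax();print(s[i,4],(c[i]+[340,225]).round(2),s[i,:4],end=" | ")
    print()
a=n[10:43,46:].astype(np.float32).mean(2);b=now[10:43,46:].astype(np.float32).mean(2)
print("lens shift px",cv2.phaseCorrelate(a[:, :28].copy(),b[:, :28].copy()))
E
python3 l2.py
```

```text
158 [360.53 238.07] [11  8 20 11] | 659 [359.71 236.39] [ 0  0 40 30] | 
153 [361.81 238.05] [12  8 20 11] | 653 [359.95 236.27] [ 0  0 40 30] | 
lens shift px ((0.3258806233348963, -0.13806441214205378), 0.8387496553085468)
```

The side view shows the glass moved +1.3 px (≈3 mm), so the lens now bears on the posts and the force is starting to rise (8.3–9 N). I'll push in small capped steps to about 12 N total (7 N friction + 5 N).

Request:
arm_command(
  motion="0 -1.3 0 0 0 -0.001 0; 0 -1.4 0 0 0 -0.001 0; 0 -1.4 0 0 0 -0.001 0",
)

```text
t: 16.8
position: [0.4906, 0.073, 0.0657]
eef_rot: [-3.133, -0.013, 2.974]
contact_force: [-10.2, 1.6, 6.7]
opening: 0.001
```

```bash
python3 f.py
```

```text
t 16.8 pos [0.4906 0.073  0.0657] rpy [-3.1331 -0.0131  2.9743] F [-10.18   1.65   6.68] op 0.1
mount [-95.21   0.68] z 0.0657 Fx -10.31 Fy -0.12
```

Request:
arm_command(
  motion="0 -1.5 0 0 0 -0.001 0; 0 -1.5 0 0 0 -0.001 0; 0 -1.5 0 0 0 -0.001 0",
)

```text
t: 17.1
position: [0.4908, 0.0729, 0.0651]
eef_rot: [-3.132, -0.02, 2.975]
contact_force: [-10.1, 1.0, 8.1]
opening: -0.001
```

```bash
python3 f.py
```

```text
t 17.1 pos [0.4908 0.0729 0.0651] rpy [-3.1322 -0.0203  2.9748] F [-10.12   1.01   8.06] op -0.1
mount [-95.05   0.67] z 0.0651 Fx -10.14 Fy -0.73
```

Request:
arm_command(
  motion="0 -1.6 0 -0.1 0 -0.001 0; 0 -1.6 0 -0.1 0 -0.001 0; 0 -1.6 0 -0.1 0 -0.001 0",
)

```text
t: 17.4
position: [0.4909, 0.0729, 0.0647]
eef_rot: [-3.131, -0.028, 2.975]
contact_force: [-10.2, 1.3, 8.3]
opening: 0.001
```

```bash
python3 f.py
```

```text
t 17.4 pos [0.4909 0.0729 0.0647] rpy [-3.1312 -0.0283  2.9752] F [-10.25   1.29   8.25] op 0.1
mount [-94.88   0.68] z 0.0647 Fx -10.32 Fy -0.49
```

Request:
arm_command(
  motion="0 -1.7 0 -0.1 0 -0.002 0; 0 -1.7 0 -0.1 0 -0.002 0; 0 -1.7 0 -0.1 0 -0.002 0",
)

```text
t: 17.7
position: [0.4912, 0.0729, 0.0643]
eef_rot: [-3.13, -0.034, 2.976]
contact_force: [-12.0, 2.1, 9.7]
opening: 0.002
```

```bash
cat >> f.py <<'E'
a=[]
for i in range(4): r.read_camera("side");a.append(r.state()["contact_force"])
print("hold Fx",[round(q[:2]@ex,1) for q in a],"Fz",[round(q[2],1) for q in a],w2m(r.state()["position"]).round(2))
E
python3 f.py
```

```text
t 17.7 pos [0.4912 0.0729 0.0643] rpy [-3.1303 -0.0339  2.9758] F [-12.03   2.07   9.69] op 0.1
mount [-94.65   0.66] z 0.0643 Fx -12.21 Fy -0.02
hold Fx [np.float64(-11.3), np.float64(-10.6), np.float64(-11.8), np.float64(-9.6)] Fz [np.float64(8.5), np.float64(8.6), np.float64(8.4), np.float64(8.1)] [-94.66   0.67]
```

Request:
arm_command(
  motion="0 -1.8 0 -0.1 0 -0.002 0; 0 -1.8 0 -0.1 0 -0.002 0",
)

```text
t: 18.1
position: [0.4913, 0.0728, 0.064]
eef_rot: [-3.13, -0.038, 2.976]
contact_force: [-11.3, 1.2, 8.4]
opening: 0.003
```

```bash
python3 f.py
```

```text
t 18.1 pos [0.4913 0.0728 0.064 ] rpy [-3.1296 -0.0379  2.9762] F [-11.34   1.25   8.43] op 0.2
mount [-94.54   0.67] z 0.064 Fx -11.39 Fy -0.71
hold Fx [np.float64(-11.3), np.float64(-10.8), np.float64(-11.4), np.float64(-11.8)] Fz [np.float64(9.0), np.float64(8.5), np.float64(9.0), np.float64(9.2)] [-94.51   0.68]
```

Request:
arm_command(
  motion="0 -1.9 0 -0.1 0 -0.002 0; 0 -1.9 0 -0.1 0 -0.002 0",
)

```text
t: 18.5
position: [0.4914, 0.0728, 0.0637]
eef_rot: [-3.129, -0.042, 2.977]
contact_force: [-12.6, 1.3, 9.8]
opening: 0.003
```

```bash
python3 f.py; python3 l2.py|head -2
```

```text
t 18.5 pos [0.4914 0.0728 0.0637] rpy [-3.1288 -0.0423  2.9766] F [-12.57   1.35   9.82] op 0.2
mount [-94.38   0.67] z 0.0637 Fx -12.61 Fy -0.82
hold Fx [np.float64(-11.5), np.float64(-12.8), np.float64(-11.3), np.float64(-11.5)] Fz [np.float64(9.5), np.float64(9.4), np.float64(9.6), np.float64(8.6)] [-94.38   0.67]
158 [360.53 238.07] [11  8 20 11] | 659 [359.71 236.39] [ 0  0 40 30] | 
159 [361.84 238.13] [12  8 20 11] | 650 [359.77 236.25] [ 0  0 40 30] |
```

The mean hold force is 11.9 N, i.e. ≈4.9 N on the lens, which no longer moves (glass 361.81→361.84 px) and so rests on both posts. Backing straight off the tab.

Request:
arm_command(
  motion="0 2 0 0 0 0 0; 0 5 0 0 0 0 0; 0 10 0 0 0 0 0; 0 15 0 0 0 0 0; 0 15 0 0 0 0 0",
)

```text
t: 19.25
position: [0.4449, 0.0805, 0.0663]
eef_rot: [-3.129, -0.039, 2.976]
contact_force: [0.5, 0.2, 0.6]
opening: -0.002
```

Request:
arm_command(
  motion="0 0 0 -30 0 -0.04 0; 0 0 0 -45 0 0 0; 0 20 0 -40 0 0 0; 0 20 0 0 0 0 0; 0 0 0 0 0 0 0",
)

```text
t: 19.75
position: [0.4005, 0.089, 0.1839]
eef_rot: [-3.129, 0.001, 2.977]
contact_force: [0.7, -0.4, -0.8]
opening: -0.004
```

```bash
python3 f.py; python3 l2.py|head -2; python3 - <<'E'
from h import *
T=r.read_camera("top");S=r.read_camera("side")
f=T["frame"];x=cv2.resize(f[145:230,325:385],None,fx=6,fy=6,interpolation=cv2.INTER_CUBIC);y=cv2.resize(S["frame"][215:275,305:380],None,fx=5.8,fy=5.8,interpolation=cv2.INTER_CUBIC)
y=cv2.copyMakeBorder(y,0,x.shape[0]-y.shape[0],0,0,0);cv2.imwrite("pics/z.png",np.hstack([x,y]))
g=cv2.cvtColor(cv2.resize(f[150:195,335:385],None,fx=4,fy=4,interpolation=cv2.INTER_CUBIC),cv2.COLOR_BGR2GRAY)
q=cv2.HoughCircles(g,cv2.HOUGH_GRADIENT,1,40,param1=100,param2=15,minRadius=40,maxRadius=60)[0][0]
u,v=(q[:2]+.5)/4-.5+[335,150];X=ray(T,u,v,.045);print("lens",u,v,q[2]/4,w2m(X-[0,.0017,0]))
E
```

```text
t 19.75 pos [0.4005 0.089  0.1839] rpy [-3.1292e+00  1.0000e-03  2.9766e+00] F [ 0.69 -0.37 -0.8 ] op -0.4
mount [-186.7     1.05] z 0.1839 Fx 0.74 Fy -0.24
hold Fx [np.float64(0.4), np.float64(0.8), np.float64(-0.0), np.float64(0.2)] Fz [np.float64(1.2), np.float64(-0.5), np.float64(0.2), np.float64(-0.8)] [-185.23    0.75]
158 [360.53 238.07] [11  8 20 11] | 659 [359.71 236.39] [ 0  0 40 30] | 
155 [361.9  238.23] [12  9 20 10] | 652 [359.86 236.18] [ 0  0 40 30] | 
lens 358.5 170.75 10.725 [-2.5585339   0.92897609]
```

View pics/z.png

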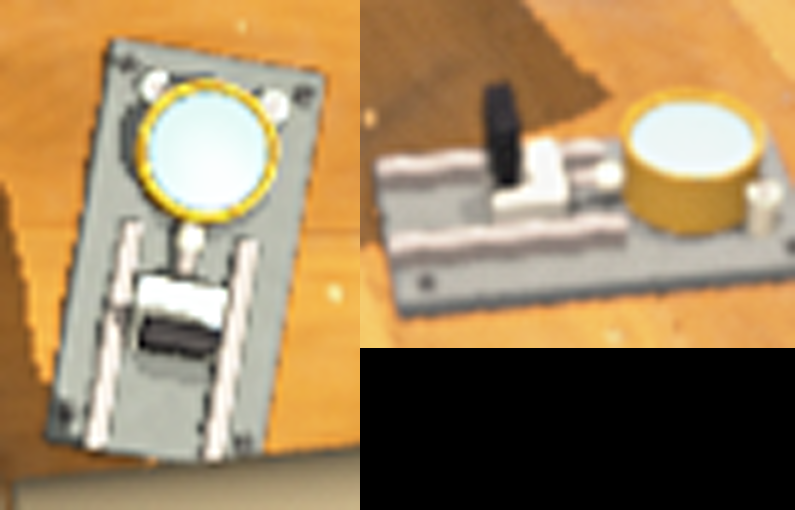

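The last picture shows the lens flat and touching both posts, with the nose against its rear rim. The ring centre in the top crop moved from about (203,158) to (207,150), or 3 mm forward. The arm is clear, so I'm handing in.

```bash
python3 -c "
from bench import r
print(r.finish_job())"
```

```text
the job is handed in; nothing more can be done
None
```

The lens is on the three pads, bearing on both posts and on the clamp's nose, held with about 5 N. I handed the job in at about 20 s with the arm well clear.

**What I did:** I gripped the lens with 25 N and set it on the pads about 3 mm short of the posts. I then pushed the clamp tab forward with the closed fingers until the force showed the lens bearing.

**Force:**
- The push settled at a mean of 11.9 N. With the 7 N clamp friction taken off, that is about 4.9 N on the lens, or 5.2 N allowing for the sensor's zero offset.
- The highest reading was 12.8 N, so I estimate no more than 6 N on the lens. The force was only read now and then, not continuously.

**Position:** The side view shows the lens moved about 3 mm forward, then stayed put while the force rose and after I let go (361.8 to 361.9 px). The last picture shows it flat against both posts and the nose. I did not move the tape or the plane, but I took no final picture of them.

**Checks that disagreed:**
- The two cameras differed by about 6 mm in y on the pads. I settled this by comparing the held lens in both views and moved the seat estimate by −1.7 mm.
- The last circle fit put the lens 2.6 mm short of its seat. It had found the inner glass edge (radius 10.7 px instead of about 12), so I trusted the side view and the force instead.
- The finger rubbed down on the tab with up to about 10 N while pushing. This did not bear on the lens.

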